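Set the grinder's tool rest with a 3 mm gauge

TASK

Set the bench grinder's tool rest to the stone with the 3 mm gauge: take the gauge from its wooden block, stand it on the rest with its tongue down the gap between rest and stone, and gently push the rest in until the tongue is just nipped between rest and stone. Then feel the fit: holding the gauge, draw it straight up about 10 mm and slide it back down until it sits on the rest again; it must drag lightly on both sides both ways, and if it is loose the rest must be pushed up again. Finally draw it out, leaving the rest where it is set, and put the gauge back in its slot in the block; press gently on the stone throughout and leave the jar, dressing stick and hammer alone.

Things in the scene. Friction and masses are not known exactly. Their poses are not given: they have to be found in the camera images.
- gauge: Rest gauge, 110 to 180 g: dark steel grip block 16 x 26 x 46 mm (x, y, z) with a bright steel tongue 3 mm thick, 22 mm wide on its +x face. Origin: centre of the block's underside, z up. The tongue lies at x = 8 to 11 mm and reaches 30 mm below the underside. Grip it across the 26 mm (y) sides, 28 mm above the underside. It starts upright in the stand, tongue in the slot.
- stand: Wooden tool block, fixed, 120 x 60 x 45 mm (x, y, z), origin at the centre of its underside. The slot in its top, 7 mm (x) by 26 mm (y), 36 mm deep, is centred at x = 39.5 mm, y = 0. The gauge stands there with its underside on the wood: gauge origin at x = 30, y = 0, z = 45 mm, axes parallel to the stand's. Burs up to 50 mm tall stand at x below -15 mm.
- rest: Tool rest: level steel table 50 x 50 x 8 mm, 89 mm above the bench, in front of the stone. Origin: middle of its upper edge next to the stone; +x points to the stone; it spans x = 0 to -50, y = -25 to 25, z = -8 to 0 mm. It slides only along x; about 6 N moves it, and it stays where left. It starts with this edge 56 to 59 mm in front of the axle, a gap of 6 to 19 mm.
- jar: bystander: small jar 52 mm across, 60 mm tall, origin at the centre of its underside
- stick: bystander: grey dressing stick 110 x 18 x 18 mm, lying, origin at the centre of its underside
- hammer: bystander: small hammer 220 mm long, lying along its x
- rest_front (a point): Middle of the rest's upper front edge, away from the stone (x = -50 mm of the rest): push here along the rest's +x with shut fingers from above; it is free in front of and below this edge down to the bench. A push of 9 to 12 N slides the rest and nips the tongue; the gauge then drags by some 2 to 4 N over its weight. A thin flange and a wing nut hang under the rest's +y side.
- grinder: Bench grinder, fixed; origin on the bench below its middle, -x is its front. The axle runs along y, 85 mm up. The stone (20 mm wide, locked, does not turn) is centred at y = 85 mm; its worn face stands 40 to 50 mm in front of the axle (not known exactly). Press on the stone with less than 12 N. Guard: radius 59 mm, 36 mm wide, front open. Motor: radius 37 mm, y = -50 to 50 mm. Felt wheel: y = -95 mm.
Not all that is in view belongs to the job. Leave any blue, green or yellow look-alike of the gauge alone.

How it is judged:
By the outcome, as a careful person would: the job done as asked, in the order asked, and still so for the second after the job is handed in, with the robot touching nothing.
It also fails if it takes over 61 s, if anything falls off the work surface, if the arm or the gripper's body presses on something with over 40 N, if the wrist force passes 120 N, or if a joint passes its speed limit or range.

ROBOT

A 6-joint arm with a two-finger parallel gripper is mounted at the origin on the work surface. World frame = base frame: x ahead of the robot, y to its left, z up, the work surface at z = 0. Lengths are in m, angles in rad, forces in N, time in s.
With the tool pointing down it reaches from about 0.375 to 0.975 m from the base axis. Payload 3.8 kg.
Tool frame: the origin (TCP) lies at the very end of the fingers, on their centre line; the grasp point (between the pads) lies 19 mm behind it; z points along the fingers, y is the direction in which the jaws open and shut (so a half turn about z gives the same grasp; the last joint's range is limited). The gripper opens to 85 mm and grips with 20 to 120 N. Pads are 22 mm wide; open, the fingers measure 114 mm over their backs; the gripper's body (76 mm by 85 mm) begins 54 mm behind the grasp point. The pads swing forward as they close: fully open they stand 13 mm farther back than shut.
Start: joints at [-1.252, 0.264, 1.604, -0, 1.274, -0.037], TCP at [0.235, -0.633, 0.231] pointing down, gripper open.
Joint ranges: [-2.63, 2.63], [-0.94, 2.18], [0.31, 2.57], [-1.31, 4.45], [0, 2.66], [-2.55, 2.55]. Speed limits (rad/s): [2.57, 2.57, 3.14, 3.14, 3.14, 3.14].

INTERFACE

Orientations are given as a rotation vector (axis times angle).
In Python, from workcell import status, read_camera, camera_info, order gives the robot as it stands.
- The arm moves only by the tool move_arm, never from a script. Its argument "deltas" is a list of rows, each a list of 3 entries, a list of its own where there are three numbers: the turn, a rotation vector about the world's x, y, z as a fraction of full scale, then the shift along the world's x, y, z as a fraction of full scale, then the closure, from -1 (fully open) to 1 (shut), so that 0 is half open. A call has 1 to 20 rows; each row is the pose to reach, as a shift and turn from the pose commanded when the call began; what a row does not reach only later rows make up. Full scale, the value 1, is 0.1 m for a shift and pi/2 rad for a turn. A row lasts 1/8 s, in which the tool goes at most 62.5 mm and 10.7 degrees, less where a joint would pass 70% of its speed; a pose out of reach is approached as far as the arm can. A call with a number of a shift or a turn outside -1 to 1 is refused whole. A call with a gripper value outside its range is refused whole. The fingers move at their own pace and stop on an object; "grip_force" is the grip in N (left out, the last holds). Time passes only in rows, so rows that repeat a pose let the fingers close. It gives the time, the measured TCP pose, the force and the opening at its end, in the units of the state.
- status.read_state(): the state, without advancing time (a new reading comes with each control period).
- read_camera(name): name is "scene" or "top" or "wrist"; returns (picture, depth): 400x640x3 uint8, red, green, blue; 400x640 float32, m along the optical axis (not along the pixel's ray), 0 where there is no reading.
- camera_info(name): a dict with "K" (3x3 intrinsics, pixels), "R" (3x3) and "t" (3): a world point X has camera coordinates R X + t. Camera axes: x right, y down, z forward; pixel columns grow to the right and rows downward; lengths in m; the calibration is good to about 2 mm. The wrist camera is an equidistant fisheye: a pixel r from the principal point sees the ray r / f radians off the axis. A picture is of the moment at which its call begins: read the wrist's pose just before it. camera_info takes no time and is no camera call; for the wrist camera it gives the pose at the moment of the call.
- order.finish_job(): hands the job in, once; it reports no verdict.
The state is a dict: "time": time; "q": joint angles; "joint_vel": joint speeds; "joint_torque": joint torques, N m; "tool_pos": TCP position; "tcp_rot": TCP orientation; "wrist_force": force on the tool from outside, world axes, zero at the start; "torque": the same for the moment, N m; "width": opening from 0.0 (shut) to 1.0 (fully open).
Only numpy, scipy, OpenCV 4.12 (cv2) and the standard library are available. Lean on these libraries where they do the work, as an engineer would, in place of code of your own. Each camera call takes 0.05 s, during which the arm holds its last target. There are 200 camera calls.

## Working session

There is one attempt and no reset: what is moved stays moved. The work goes in short steps, Python scripts to look and compute and a tool call to move; the robot and the scene stay as the last step left them, time stands still between calls to the robot, and variables do not carry over. Pictures are saved under pics/ and viewed, about 8 in all and at most 12, crops included, and the job is handed in when it is done.

Besides the shell and the picture viewer there is one more tool, called after ">>>" by a JSON object that holds its "method" and its "body". move_arm: Moves the arm, as the interface text tells. Its arguments: {"type":"object","properties":{"deltas":{"type":"array","items":{"type":"array"}},"grip_force":{"type":"number"}},"required":["deltas"]}

```bash
mkdir -p pics; ls; cat > h.py <<'E'
import numpy as np, cv2
from workcell import status, read_camera, camera_info, order
def snap(n,f=None):
    ci=camera_info(n); p,d=read_camera(n)
    if f: cv2.imwrite('pics/'+f,cv2.cvtColor(p,cv2.COLOR_RGB2BGR))
    np.savez('pics/'+(f or n)+'.npz',p=p,d=d,**{k:np.array(ci[k]) for k in 'KRt'})
    return p,d,ci
def load(f):
    z=np.load('pics/'+f+'.npz'); return z['p'],z['d'],z
def pts(d,ci):
    K,R,t=[np.array(ci[k]) for k in 'KRt']
    v,u=np.mgrid[:d.shape[0],:d.shape[1]]
    X=np.stack([(u-K[0,2])/K[0,0]*d,(v-K[1,2])/K[1,1]*d,d],-1)
    return (X-t)@R
E
python3 - <<'E'
from h import *
s=status.read_state(); print(s)
for n in('scene','top'):
    p,d,ci=snap(n,n+'0.png'); print(n,ci['K'],ci['R'],ci['t'],camera_info(n).keys())
E
```

```text
pics
{'time': 0.0, 'q': array([-1.25188281e+00,  2.64774783e-01,  1.60537328e+00, -2.88518264e-05,
        1.27372084e+00, -3.68911396e-02]), 'joint_vel': array([ 4.51543601e-04, -1.16716684e-03,  4.88940601e-04, -1.17498095e-03,
        6.97991613e-05,  2.67223971e-03]), 'joint_torque': array([ 7.97429166e-04, -5.15115845e+01, -3.67314434e+01, -2.51757058e-05,
        1.30135237e-02, -1.25255130e-05]), 'tool_pos': array([ 0.23489583, -0.63202245,  0.22994786]), 'tcp_rot': array([-3.08979245e+00, -5.55568150e-01,  5.45020034e-04]), 'wrist_force': array([-0.29046196,  0.34170514,  0.50207703]), 'torque': array([ 0.00327153, -0.04316982,  0.03875192]), 'width': 0.9991168649440841}
scene [[506.6245322    0.         320.69255642]
 [  0.         506.6245322  204.30173013]
 [  0.           0.           1.        ]] [[ 0.44618363  0.89493672  0.00290549]
 [ 0.5803006  -0.28684266 -0.76221552]
 [-0.68130124  0.34177415 -0.64731681]] [-0.36012039 -0.24500947  1.40758162] dict_keys(['K', 'R', 't'])
top [[488.25248402   0.         319.18699361]
 [  0.         488.25248402 197.13368658]
 [  0.           0.           1.        ]] [[-0.01728615 -0.99981178 -0.00880827]
 [-0.99686166  0.01791448 -0.07710966]
 [ 0.07725294  0.0074477  -0.99698371]] [0.12434354 0.57303109 1.14421723] dict_keys(['K', 'R', 't'])
```

View pics/scene0.png

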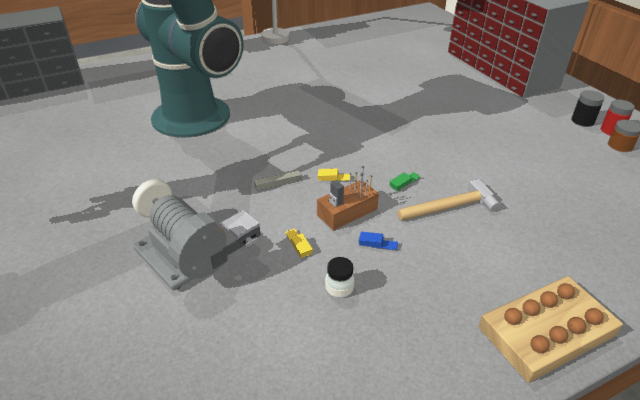

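View pics/top0.png

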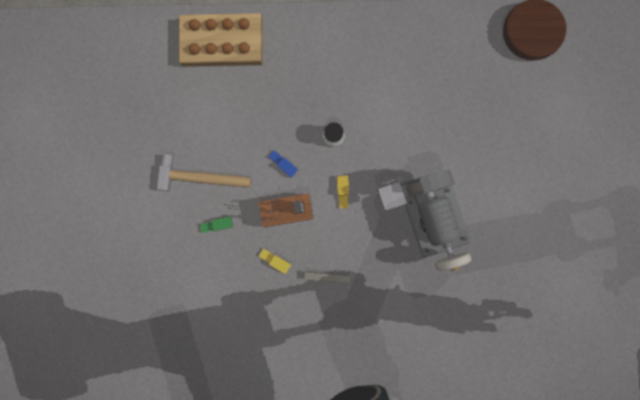

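The scene view shows the brown block (350,205) with the dark gauge (337,193), the rest (240,225) in front of the stone, and the jar (340,278). The top view shows the block (286,209), gauge (298,208) and rest (393,196). Next I measure the block, gauge and rest using depth.

```bash
cat > m.py <<'E'
from h import *
def rect(P): 
    c,s,a=cv2.minAreaRect((P[:,:2]*1000).astype(np.float32)); return np.round(c,1),np.round(s,1),round(a,1)
for n in('top','scene'):
    p,d,ci=load(n+'0.png'); X=pts(d,ci); Z=X[...,2]; h=cv2.cvtColor(p,cv2.COLOR_RGB2HSV).astype(int)
    u0=(slice(180,235),slice(245,325)) if n=='top' else (slice(150,240),slice(310,385))
    x=X[u0].reshape(-1,3); hh=h[u0].reshape(-1,3); 
    wood=(hh[:,1]>90)&(hh[:,0]<20)&(abs(x[:,2]-.045)<.006)
    print(n,'wood',wood.sum(),rect(x[wood]),x[wood].mean(0))
    g=(x[:,2]>.083)&(x[:,2]<.097)&(hh[:,1]<70)
    print(' gauge/burs top',g.sum(),rect(x[g]),x[g].mean(0))
    u0=(slice(170,225),slice(370,415)) if n=='top' else (slice(200,255),slice(205,270))
    x=X[u0].reshape(-1,3); hh=h[u0].reshape(-1,3)
    for th in (110,130,150):
        r=(abs(x[:,2]-.089)<.007)&(hh[:,1]<40)&(hh[:,2]>th)
        if r.sum()>5: print(' rest',th,r.sum(),rect(x[r]),x[r].mean(0))
p,d,ci=load('top0.png')
a=cv2.resize(cv2.cvtColor(p[150:280,240:480],cv2.COLOR_RGB2BGR),None,fx=3.3,fy=3.3,interpolation=cv2.INTER_CUBIC)
q,_,_=load('scene0.png'); b=cv2.resize(cv2.cvtColor(q[150:300,130:400],cv2.COLOR_RGB2BGR),None,fx=2.9,fy=2.9,interpolation=cv2.INTER_CUBIC)
cv2.imwrite('pics/crop.png',cv2.resize(b,(783,435)))
E
python3 m.py
```

```text
top wood 1061 (array([545.2, 193.9]), array([ 58.8, 118.6]), 8.4) [0.5444005  0.19616371 0.04514793]
 gauge/burs top 87 (array([546.3, 199.6]), array([33.2, 88.4]), 9.9) [0.54869655 0.16637796 0.09121708]
 rest 110 463 (array([569.3, -50.2]), array([49.1, 49.7]), 17.4) [ 0.56820801 -0.0495799   0.08930395]
 rest 130 361 (array([570.3, -50. ]), array([47. , 47.3]), 17.3) [ 0.56685766 -0.04777383  0.08936069]
scene wood 846 (array([547.6, 192.9]), array([ 62. , 122.3]), 9.0) [0.55347492 0.19215677 0.04406276]
 gauge/burs top 122 (array([547.9, 199.9]), array([40.2, 91. ]), 9.2) [0.55097202 0.17730721 0.08891972]
 rest 110 547 (array([571.5, -50.2]), array([52.3, 52.2]), 16.2) [ 0.57334739 -0.05083606  0.08809332]
 rest 130 499 (array([571.5, -50.2]), array([52.2, 52.4]), 16.5) [ 0.5713038  -0.05128985  0.08834121]
 rest 150 403 (array([571.5, -50.2]), array([52.2, 52.4]), 16.5) [ 0.56760089 -0.04904827  0.08835991]
```

View pics/crop.png

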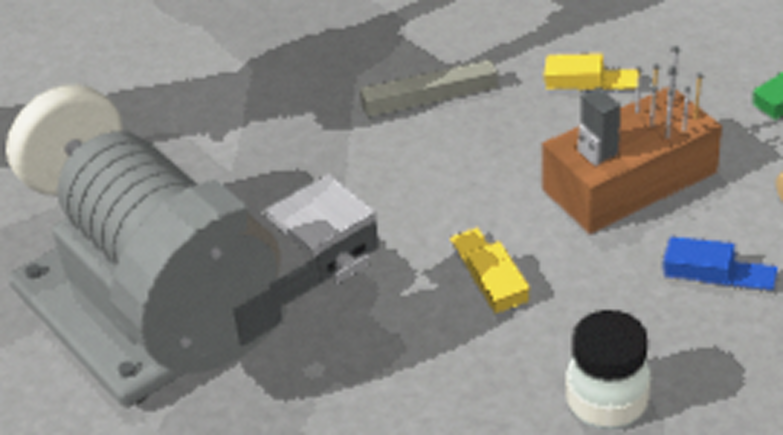

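>>> {"method": "move_arm", "body": {"deltas": [[[0,0,0.08],[0.25,0.5,0.05],-1],[[0,0,0.16],[0.5,0.97,0.1],-1],[[0,0,0.16],[0.5,0.97,0.1],-1]], "grip_force": 40}}

```text
time: 0.48
tool_pos: [0.2865, -0.5328, 0.2412]
tcp_rot: [-2.995, -0.944, -0.001]
wrist_force: [-0.0, 0.0, 1.0]
width: 1.002
```

>>> {"method": "move_arm", "body": {"deltas": [[[0,0,0.08],[0.25,0.5,0.05],-1],[[0,0,0.16],[0.5,0.97,0.1],-1],[[0,0,0.16],[0.5,0.97,0.1],-1]]}}

```text
time: 0.85
tool_pos: [0.3362, -0.4369, 0.2515]
tcp_rot: [2.855, 1.312, 0.001]
wrist_force: [-0.8, -0.4, 0.8]
width: 0.999
```

>>> {"method": "move_arm", "body": {"deltas": [[[0,0,0.08],[0.25,0.5,0.0],-1],[[0,0,0.16],[0.5,0.97,0.0],-1],[[0,0,0.16],[0.5,0.97,0.0],-1]]}}

```text
time: 1.23
tool_pos: [0.3859, -0.3404, 0.2509]
tcp_rot: [-2.668, -1.658, -0.0]
wrist_force: [-0.8, -1.0, -0.6]
width: 0.999
```

>>> {"method": "move_arm", "body": {"deltas": [[[0,0,0.08],[0.25,0.5,0.0],-1],[[0,0,0.16],[0.5,0.97,0.0],-1],[[0,0,0.16],[0.5,0.97,0.0],-1]]}}

```text
time: 1.6
tool_pos: [0.4361, -0.244, 0.2511]
tcp_rot: [2.44, 1.979, -0.0]
wrist_force: [-1.0, 0.3, 0.2]
width: 0.996
```

>>> {"method": "move_arm", "body": {"deltas": [[[0,0,0.08],[0.25,0.5,0.0],-1],[[0,0,0.16],[0.5,0.97,0.0],-1],[[0,0,0.16],[0.5,0.97,0.0],-1]]}}

```text
time: 1.98
tool_pos: [0.4862, -0.1474, 0.2511]
tcp_rot: [2.173, 2.268, -0.0]
wrist_force: [0.1, -0.4, -0.6]
width: 0.998
```

>>> {"method": "move_arm", "body": {"deltas": [[[0,0,0.08],[0.25,0.5,0.0],-1],[[0,0,0.16],[0.5,0.97,0.0],-1],[[0,0,0.16],[0.5,0.97,0.0],-1]]}}

```text
time: 2.35
tool_pos: [0.5364, -0.0508, 0.251]
tcp_rot: [1.873, 2.522, -0.001]
wrist_force: [0.5, 0.2, -0.8]
width: 0.998
```

```bash
python3 - <<'E'
from h import *
p,d,ci=snap('wrist','w1.png'); print(ci); print(d.min(),d.max(),d[200,320])
E
```

```text
{'K': array([[309.70691629,   0.        , 317.80541978],
       [  0.        , 309.70691629, 202.45208193],
       [  0.        ,   0.        ,   1.        ]]), 'R': array([[ 0.95732406,  0.2890139 ,  0.00127121],
       [ 0.27815443, -0.92253004,  0.26752279],
       [ 0.07849053, -0.25575241, -0.96355069]]), 't': array([-0.50007335, -0.23580098,  0.34320085])}
0.0 1.2350119 0.40789974
```

View pics/w1.png

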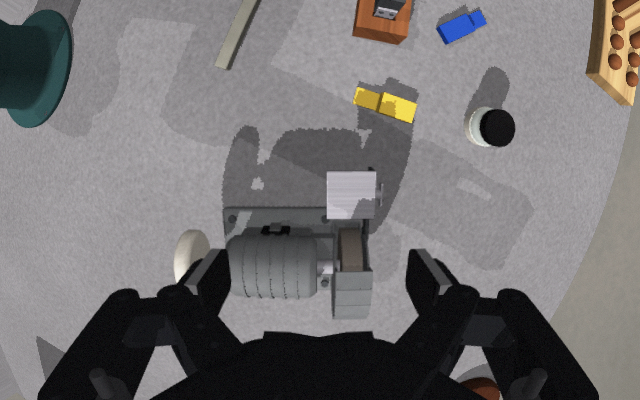

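The wrist view shows the rest (352,195), the brown stone (350,248), and the guard behind it and beside it on the right (366,250). I'll measure these in grinder-aligned axes.

```bash
cat >> h.py <<'E'
def wpts(d,ci):
    K,R,t=[np.array(ci[k]) for k in 'KRt']
    v,u=np.mgrid[:d.shape[0],:d.shape[1]]
    a=(u-K[0,2])/K[0,0]; b=(v-K[1,2])/K[0,0]; th=np.hypot(a,b)+1e-9
    r=np.tan(th)/th
    X=np.stack([a*r*d,b*r*d,d],-1)
    return (X-t)@R
def rect(P):
    c,s,a=cv2.minAreaRect((P[:,:2]*1000).astype(np.float32)); return np.round(c,1),np.round(s,1),round(a,1)
E
python3 - <<'E'
from h import *
p,d,ci=load('w1.png'); X=wpts(d,ci); h=cv2.cvtColor(p,cv2.COLOR_RGB2HSV).astype(int)
s=(slice(160,230),slice(315,392)); x=X[s].reshape(-1,3); hh=h[s].reshape(-1,3)
m=(abs(x[:,2]-.089)<.006)&(hh[:,1]<40); print('rest',m.sum(),rect(x[m]),x[m,2].mean())
m=m&(hh[:,2]>140); print('rest bright',m.sum(),rect(x[m]))
s=(slice(0,60),slice(345,415)); x=X[s].reshape(-1,3); hh=h[s].reshape(-1,3)
m=(abs(x[:,2]-.045)<.006)&(hh[:,1]>90); print('wood',m.sum(),rect(x[m]))
m=(x[:,2]>.083)&(x[:,2]<.1)&(hh[:,1]<90); print('gauge top',m.sum(),rect(x[m]),x[m].mean(0))
yaw=np.deg2rad(-73.2); c=np.array([.5705,-.050]); ex=np.array([np.cos(yaw),np.sin(yaw)]); ey=np.array([-ex[1],ex[0]])
G=(X[...,:2]-c)@np.c_[ex,ey]*1000
for v in range(166,300,6):
    print(v,' '.join('%d:%d/%d/%d'%(u,*G[v,u],X[v,u,2]*1000) for u in (335,340,350,360,366,370,376)))
a=cv2.resize(cv2.cvtColor(p[150:330,270:430],cv2.COLOR_RGB2BGR),None,fx=3.3,fy=3.3,interpolation=cv2.INTER_CUBIC); cv2.imwrite('pics/w1c.png',a)
E
```

```text
rest 2352 (array([572.5, -48.8]), array([49.5, 50.6]), 17.2) 0.08975495509945886
rest bright 1883 (array([572.3, -48.7]), array([49.3, 49.7]), 17.4)
wood 1248 (array([552.9, 159.3]), array([60.8, 49.1]), 8.4)
gauge top 90 (array([553.7, 157.5]), array([24.6,  3.4]), 15.3) [0.55612184 0.15822235 0.08813408]
166 335:-16/-9/0 340:-16/-3/0 350:-16/9/0 360:-16/22/0 366:-17/30/1 370:-17/35/2 376:-17/43/0
172 335:-24/-14/91 340:-24/-9/89 350:-24/0/89 360:-24/10/89 366:-24/16/91 370:-24/20/89 376:-9/44/1
178 335:-18/-14/89 340:-18/-9/89 350:-18/0/90 360:-18/10/90 366:-18/17/88 370:-18/21/89 376:-1/44/0
184 335:-12/-14/89 340:-12/-9/89 350:-12/0/90 360:-12/10/89 366:-77/-32/394 370:-11/21/88 376:6/44/1
190 335:-5/-14/90 340:-6/-9/91 350:-5/0/90 360:-5/11/90 366:-6/17/91 370:-6/21/90 376:-1/31/70
196 335:0/-14/89 340:0/-9/89 350:0/0/90 360:0/11/89 366:0/17/89 370:0/21/90 376:4/31/71
202 335:6/-14/90 340:6/-9/89 350:6/1/90 360:6/11/89 366:6/17/90 370:6/21/90 376:31/46/0
208 335:13/-14/89 340:13/-8/89 350:12/1/90 360:13/11/88 366:13/18/89 370:13/22/90 376:39/46/1
214 335:19/-13/89 340:19/-8/89 3
[... 735 characters left out ...]
60/-14/118 340:70/-8/98 350:58/0/122 360:58/9/123 366:62/17/114 370:120/42/0 376:120/51/1
268 335:61/-15/128 340:76/-8/100 350:64/0/124 360:64/9/125 366:69/17/115 370:62/18/128 376:130/52/0
274 335:62/-15/140 340:61/-11/141 350:61/-2/142 360:61/7/142 366:62/13/140 370:61/16/142 376:140/53/0
280 335:-77/-32/394 340:67/-11/143 350:67/-1/142 360:67/7/142 366:67/13/143 370:67/17/143 376:149/53/1
286 335:73/-15/143 340:72/-11/144 350:72/-1/144 360:73/7/144 366:72/13/145 370:73/17/144 376:160/54/1
292 335:80/-15/143 340:78/-11/146 350:78/-1/145 360:80/8/144 366:79/13/145 370:79/17/146 376:171/55/0
298 335:86/-15/144 340:85/-10/145 350:86/-1/145 360:86/8/145 366:87/14/144 370:87/18/143 376:182/56/0
```

View pics/w1c.png

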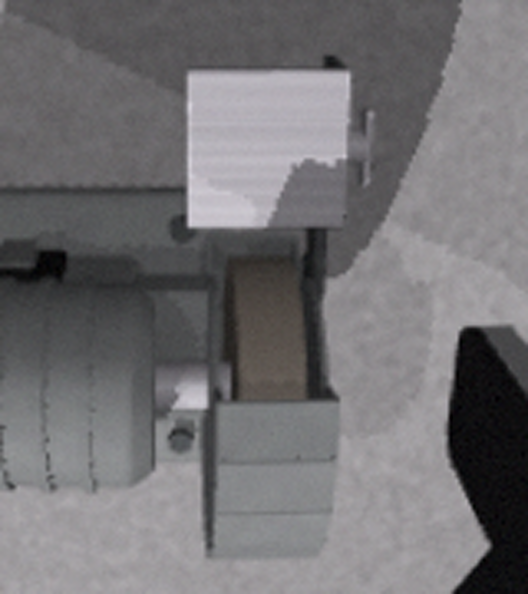

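The rest is at about (0.571,-0.049) with yaw -72.8°. The gap to the stone is about 13 mm, and the guard leaves room for the fingers. Next is a closer look at the gauge.

>>> {"method": "move_arm", "body": {"deltas": [[[0,0,-0.045],[0.03,0.5,0],-1],[[0,0,-0.09],[0.06,1.0,0],-1]]}}

```text
time: 2.65
tool_pos: [0.5413, 0.0468, 0.2511]
tcp_rot: [2.057, 2.373, -0.002]
wrist_force: [0.1, -0.0, -0.2]
width: 0.995
```

>>> {"method": "move_arm", "body": {"deltas": [[[0,0,0],[0,0.3,0],-1],[[0,0,0],[0,0.3,0],-1],[[0,0,0],[0,0.3,0],-1]]}}

```text
time: 3.02
tool_pos: [0.5412, 0.0769, 0.2511]
tcp_rot: [2.05, 2.38, -0.002]
wrist_force: [-0.1, -0.5, 0.7]
width: 1.001
```

```bash
python3 - <<'E'
from h import *
p,d,ci=snap('wrist','w2.png'); print(status.read_state()['tool_pos'])
X=wpts(d,ci); h=cv2.cvtColor(p,cv2.COLOR_RGB2HSV).astype(int)
x=X.reshape(-1,3); hh=h.reshape(-1,3)
near=np.hypot(x[:,0]-.546,x[:,1]-.194)<.075
m=near&(abs(x[:,2]-.045)<.004)&(hh[:,1]>90); print('wood',m.sum(),rect(x[m]))
g=near&(np.hypot(x[:,0]-.551,x[:,1]-.164)<.025)
for lo,hi in((.083,.099),(.087,.095)):
    m=g&(x[:,2]>lo)&(x[:,2]<hi); print('gauge top',m.sum(),rect(x[m]),x[m].mean(0))
yy,xx=np.where((g).reshape(400,640)); print(xx.min(),xx.max(),yy.min(),yy.max())
a=p[max(0,yy.min()-40):yy.max()+40,max(0,xx.min()-60):xx.max()+60]; cv2.imwrite('pics/w2c.png',cv2.resize(cv2.cvtColor(a,cv2.COLOR_RGB2BGR),None,fx=3,fy=3)); print(a.shape)
E
```

```text
[0.54122334 0.07697822 0.25116925]
wood 4702 (array([548. , 195.7]), array([ 59.7, 119.9]), 8.6)
gauge top 441 (array([552.6, 165.4]), array([25.5, 15.9]), 9.5) [0.55263523 0.16559906 0.09187635]
gauge top 441 (array([552.6, 165.4]), array([25.5, 15.9]), 9.5) [0.55263523 0.16559906 0.09187635]
315 359 83 126
(123, 164, 3)
```

View pics/w2c.png

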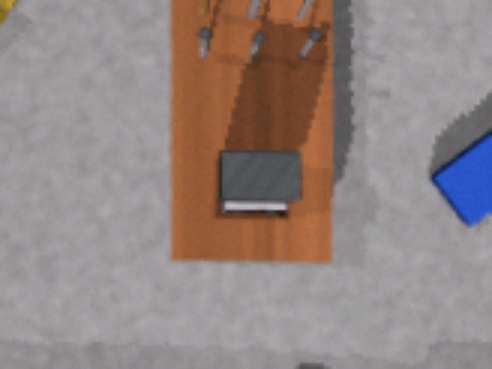

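The gauge is clear in the close view: dark block at crop (260,175), tongue just below it towards the grinder. From the wrist camera it is at (0.5525,0.1655). I'll go there.

>>> {"method": "move_arm", "body": {"deltas": [[[0,0,0],[0.05,0.44,-0.1],-1],[[0,0,0],[0.104,0.88,-0.5],-1],[[0,0,0],[0.104,0.88,-1.0],-1],[[0,0,0],[0.104,0.88,-1.0],-1]]}}

```text
time: 3.58
tool_pos: [0.5478, 0.1651, 0.1465]
tcp_rot: [-2.045, -2.378, 0.014]
wrist_force: [-1.0, -0.2, 0.4]
width: 1.0
```

>>> {"method": "move_arm", "body": {"deltas": [[[0,0,0],[0,0,-0.4],-1],[[0,0,0],[0,0,-0.7],-1],[[0,0,0],[0,0,-0.98],-1],[[0,0,0],[0,0,-0.98],-1],[[0,0,0],[0,0,-0.98],-1]]}}

```text
time: 4.2
tool_pos: [0.5535, 0.1668, 0.0557]
tcp_rot: [2.047, 2.38, 0.004]
wrist_force: [0.1, 0.3, -0.1]
width: 0.998
```

>>> {"method": "move_arm", "body": {"deltas": [[[0,0,0],[0,0,0],0.1],[[0,0,0],[0,0,0],0.2],[[0,0,0],[0,0,0],0.3],[[0,0,0],[0,0,0],0.35],[[0,0,0],[0,0,0],0.35]]}}

```text
time: 4.82
tool_pos: [0.5514, 0.1674, 0.0532]
tcp_rot: [-2.047, -2.383, 0.0]
wrist_force: [-0.7, -0.2, 0.4]
width: 0.325
```

>>> {"method": "move_arm", "body": {"deltas": [[[0,0,0],[0,-0.025,0],0.33],[[0,0,0],[0,-0.025,0],0.33]]}}

```text
time: 5.08
tool_pos: [0.5514, 0.1646, 0.0532]
tcp_rot: [-2.047, -2.383, 0.0]
wrist_force: [-0.1, 0.4, -0.4]
width: 0.336
```

>>> {"method": "move_arm", "body": {"deltas": [[[0,0,0],[0,0,0],0.5],[[0,0,0],[0,0,0],0.6],[[0,0,0],[0,0,0],0.6],[[0,0,0],[0,0,0],0.6]], "grip_force": 40}}

```text
time: 5.58
tool_pos: [0.5516, 0.1647, 0.0533]
tcp_rot: [2.047, 2.383, -0.0]
wrist_force: [0.5, -0.9, -0.6]
width: 0.298
```

```bash
python3 - <<'E'
from h import *
s=status.read_state(); print(s['tool_pos'],s['tcp_rot'],s['wrist_force'],s['width']*85)
p,d,ci=snap('wrist','w3.png')
cv2.imwrite('pics/w3c.png',cv2.resize(cv2.cvtColor(p[180:400,200:440],cv2.COLOR_RGB2BGR),None,fx=2.5,fy=2.5))
E
```

```text
[0.55158793 0.16470123 0.05329538] [ 2.04674870e+00  2.38319074e+00 -2.30773684e-05] [ 0.54126888 -0.93556539 -0.58429976] 25.365135902832414
```

View pics/w3c.png

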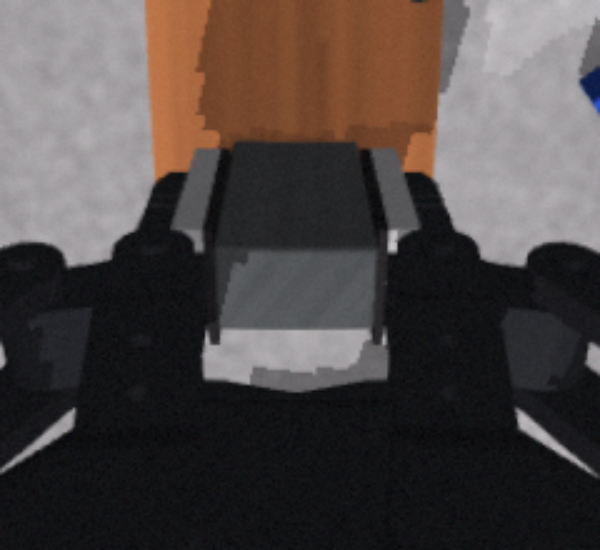

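The gauge is held squarely, with the block's rear face centred between the pads. I lift it and carry it to the rest.

>>> {"method": "move_arm", "body": {"deltas": [[[0,0,0],[0,0,0.1],0.6],[[0,0,0],[0,0,0.25],0.6],[[0,0,0],[0,0,0.4],0.6],[[0,0,0],[0,0,0.7],0.6],[[0,0,0],[0,0,1.0],0.6],[[0,0,0],[0,0,1.0],0.6],[[0,0,0],[0,0,1.0],0.6]]}}

```text
time: 6.5
tool_pos: [0.5511, 0.1647, 0.1529]
tcp_rot: [-2.047, -2.383, 0.001]
wrist_force: [-0.5, 0.7, -2.7]
width: 0.297
```

>>> {"method": "move_arm", "body": {"deltas": [[[0,0,0.02],[0.03,-0.3,0.3],0.6],[[0,0,0.05],[0.06,-0.6,0.5],0.6],[[0,0,0.096],[0.1,-1.0,0.5],0.6]]}}

```text
time: 6.88
tool_pos: [0.5619, 0.0644, 0.2036]
tcp_rot: [1.857, 2.533, 0.001]
wrist_force: [-0.3, -0.3, -2.1]
width: 0.298
```

>>> {"method": "move_arm", "body": {"deltas": [[[0,0,0],[0.03,-0.4,0],0.6],[[0,0,0],[0.06,-0.7,0],0.6],[[0,0,0],[0.1,-1.0,0],0.6]]}}

```text
time: 7.25
tool_pos: [0.5701, -0.0362, 0.2009]
tcp_rot: [-1.86, -2.528, 0.003]
wrist_force: [0.4, 0.4, -1.3]
width: 0.299
```

>>> {"method": "move_arm", "body": {"deltas": [[[0,0,0],[0.03,-0.2,0],0.6],[[0,0,0],[0.055,-0.33,0],0.6],[[0,0,0],[0.055,-0.33,0],0.6],[[0,0,0],[0.055,-0.33,0],0.6],[[0,0,0],[0.055,-0.33,0],0.6]]}}

```text
time: 7.88
tool_pos: [0.577, -0.0674, 0.2033]
tcp_rot: [-1.86, -2.531, -0.0]
wrist_force: [-0.6, 0.0, -1.3]
width: 0.296
```

```bash
python3 - <<'E'
from h import *
s=status.read_state(); print(s['tool_pos'],s['tcp_rot'],s['wrist_force'],s['width']*85); r=s['tcp_rot']; print(2*np.degrees(np.arctan2(r[1],r[0])))
E
```

```text
[ 0.57697544 -0.06736649  0.20330331] [-1.86012532e+00 -2.53148747e+00 -3.02083989e-04] [-0.59531575  0.0350334  -1.32582053] 25.19854801020481
-252.61654853826045
```

>>> {"method": "move_arm", "body": {"deltas": [[[0,0,0],[0,-0.007,-0.3],0.6],[[0,0,0],[0,-0.007,-0.5],0.6],[[0,0,0],[0,-0.007,-0.6],0.6],[[0,0,0],[0,-0.007,-0.6],0.6],[[0,0,0],[0,-0.007,-0.7],0.6],[[0,0,0],[0,-0.007,-0.8],0.6],[[0,0,0],[0,-0.007,-0.8],0.6]]}}

```text
time: 8.75
tool_pos: [0.5761, -0.0688, 0.1221]
tcp_rot: [-1.86, -2.529, 0.002]
wrist_force: [-0.6, -0.3, -1.5]
width: 0.295
```

>>> {"method": "move_arm", "body": {"deltas": [[[0,0,0],[0,0,-0.08],0.6],[[0,0,0],[0,0,-0.16],0.6],[[0,0,0],[0,0,-0.21],0.6],[[0,0,0],[0,0,-0.21],0.6],[[0,0,0],[0,0,-0.21],0.6]]}}

```text
time: 9.38
tool_pos: [0.5772, -0.0689, 0.1024]
tcp_rot: [1.861, 2.531, 0.0]
wrist_force: [-0.6, 0.5, -1.8]
width: 0.301
```

>>> {"method": "move_arm", "body": {"deltas": [[[0,0,0],[0,0,-0.02],0.6],[[0,0,0],[0,0,-0.04],0.6],[[0,0,0],[0,0,-0.04],0.6]]}}

```text
time: 9.75
tool_pos: [0.5768, -0.0689, 0.0981]
tcp_rot: [-1.861, -2.53, 0.0]
wrist_force: [-1.2, 0.5, -1.9]
width: 0.298
```

>>> {"method": "move_arm", "body": {"deltas": [[[0,0,0],[0,0,-0.005],0.6],[[0,0,0],[0,0,-0.01],0.6],[[0,0,0],[0,0,-0.01],0.6]]}}

```text
time: 10.12
tool_pos: [0.5771, -0.0689, 0.0973]
tcp_rot: [1.861, 2.531, 0.0]
wrist_force: [1.0, -0.8, -1.1]
width: 0.296
```

>>> {"method": "move_arm", "body": {"deltas": [[[0,0,0],[0,0,-0.005],0.6],[[0,0,0],[0,0,-0.005],0.6]]}}

```text
time: 10.38
tool_pos: [0.5771, -0.0689, 0.0972]
tcp_rot: [1.861, 2.531, 0.0]
wrist_force: [-2.1, 1.3, 2.7]
width: 0.302
```

>>> {"method": "move_arm", "body": {"deltas": [[[0,0,0],[0,0,-0.005],0.6],[[0,0,0],[0,0,-0.005],0.6]]}}

```text
time: 10.62
tool_pos: [0.5771, -0.069, 0.0972]
tcp_rot: [1.861, 2.531, 0.0]
wrist_force: [-3.2, 0.6, 4.6]
width: 0.298
```

The gauge is seated: contact at z 0.0972, as predicted. I take off the load, release, lift, shut the fingers and go round to the front of the rest.

>>> {"method": "move_arm", "body": {"deltas": [[[0,0,0],[0,0,0.008],0.6],[[0,0,0],[0,0,0.008],0.5],[[0,0,0],[0,0,0.008],0.4],[[0,0,0],[0,0,0.008],0.2],[[0,0,0],[0,0,0.008],0.05],[[0,0,0],[0,0,0.008],0.0],[[0,0,0],[0,0,0.05],0.0],[[0,0,0],[0,0,0.2],0.0],[[0,0,0],[0,0,0.5],0.0],[[0,0,0],[0,0,0.7],0.0],[[0,0,0],[0,0,0.7],0.0]]}}

```text
time: 12.0
tool_pos: [0.579, -0.0692, 0.1694]
tcp_rot: [1.858, 2.527, 0.004]
wrist_force: [-0.2, -1.0, -0.6]
width: 0.502
```

```bash
python3 - <<'E'
from h import *
s=status.read_state(); print(s['tool_pos'],s['wrist_force'],s['width']*85)
p,d,ci=snap('wrist','w4.png'); X=wpts(d,ci)
cv2.imwrite('pics/w4c.png',cv2.resize(cv2.cvtColor(p[180:400,210:430],cv2.COLOR_RGB2BGR),None,fx=2.7,fy=2.7))
x=X.reshape(-1,3); yaw=np.deg2rad(-72.8); ex=np.array([np.cos(yaw),np.sin(yaw)]); ey=np.array([-ex[1],ex[0]])
G=(x[:,:2]-[.5789,-.0738])@np.c_[ex,ey]*1000
m=(abs(x[:,2]-.135)<.006)&(abs(G[:,0]+5)<20)&(abs(G[:,1])<15); print('gauge top',m.sum(),G[m].min(0) if m.any() else 0,G[m].max(0) if m.any() else 0)
m=(abs(x[:,2]-.0893)<.004)&(G[:,0]<0)&(G[:,0]>-60)&(abs(G[:,1])<30); print('rest',m.sum(),G[m].min(0),G[m].max(0))
E
```

```text
[ 0.57902538 -0.06923735  0.16939455] [-0.21113338 -1.01219484 -0.58981466] 42.685655448719935
gauge top 1155 [-14.28687543 -12.17877468] [ 1.89056978 13.9705662 ]
rest 3910 [-50.5407503  -24.24433307] [-0.29005576 25.99990516]
```

View pics/w4c.png

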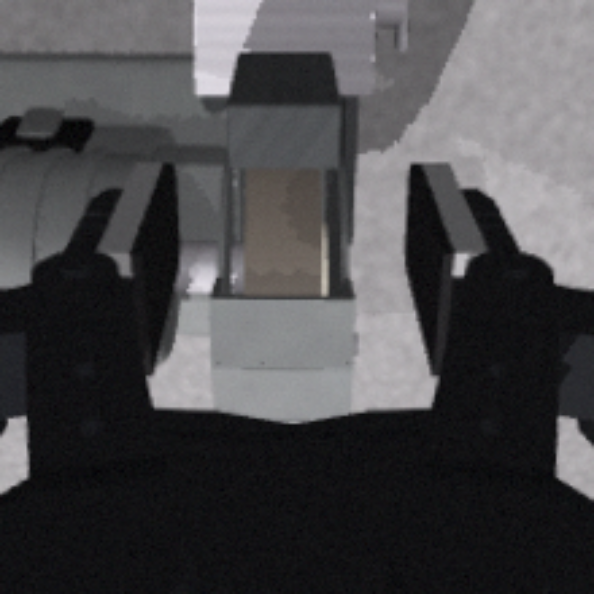

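The gauge stands upright in the middle of the rest, crop (283,130), with its tongue in the gap before the brown stone. I shut the fingers and move to the front edge.

>>> {"method": "move_arm", "body": {"deltas": [[[0,0,0],[-0.1,0.33,0.0],0.6],[[0,0,0],[-0.2,0.65,0.0],1.0],[[0,0,0],[-0.2,0.65,0.0],1.0],[[0,0,0],[-0.2,0.65,-0.3],1.0],[[0,0,0],[-0.2,0.65,-0.6],1.0],[[0,0,0],[-0.2,0.65,-0.8],1.0],[[0,0,0],[-0.2,0.65,-0.92],1.0],[[0,0,0],[-0.2,0.65,-0.92],1.0],[[0,0,0],[-0.2,0.65,-0.92],1.0]]}}

```text
time: 13.18
tool_pos: [0.5578, -0.0042, 0.075]
tcp_rot: [1.861, 2.53, 0.001]
wrist_force: [0.4, 0.2, 0.4]
width: -0.004
```

```bash
cat > st.py <<'E'
from h import *
import sys
s=status.read_state(); yaw=np.deg2rad(-72.8); ex=np.array([np.cos(yaw),np.sin(yaw)]); ey=np.array([-ex[1],ex[0]])
M=np.c_[ex,ey]; print(round(s['time'],2),'rest-frame xy mm',np.round((s['tool_pos'][:2]-[.5789,-.0738])@M*1000,2),'z',round(s['tool_pos'][2]*1000,2),'F',np.round(s['wrist_force'][:2]@M,1),round(s['wrist_force'][2],1),'w',round(s['width']*85,1))
E
python3 st.py
```

```text
13.18 rest-frame xy mm [-72.72   0.43] z 75.01 F [-0.1  0.4] 0.4 w -0.4
```

>>> {"method": "move_arm", "body": {"deltas": [[[0,0,0],[0.009,-0.028,0],1.0],[[0,0,0],[0.018,-0.057,0],1.0],[[0,0,0],[0.027,-0.086,0],1.0],[[0,0,0],[0.03,-0.096,0],1.0],[[0,0,0],[0.03,-0.096,0],1.0]]}}

```text
time: 13.8
tool_pos: [0.56, -0.0136, 0.0743]
tcp_rot: [-1.862, -2.53, -0.0]
wrist_force: [-0.2, -0.3, 0.4]
width: -0.001
```

>>> {"method": "move_arm", "body": {"deltas": [[[0,0,0],[0.003,-0.01,0],1.0],[[0,0,0],[0.006,-0.019,0],1.0],[[0,0,0],[0.006,-0.019,0],1.0]]}}

```text
time: 14.18
tool_pos: [0.5606, -0.0154, 0.0743]
tcp_rot: [-1.861, -2.531, 0.0]
wrist_force: [-0.4, 0.8, -0.3]
width: 0.0
```

>>> {"method": "move_arm", "body": {"deltas": [[[0,0,0],[0.003,-0.01,0],1.0],[[0,0,0],[0.006,-0.019,0],1.0],[[0,0,0],[0.006,-0.019,0],1.0]]}}

```text
time: 14.55
tool_pos: [0.5608, -0.0162, 0.0742]
tcp_rot: [-1.861, -2.529, -0.002]
wrist_force: [-1.3, 4.8, 1.7]
width: 0.001
```

```bash
python3 st.py
```

```text
14.55 rest-frame xy mm [-60.42  -0.26] z 74.22 F [-5.   0.2] 1.7 w 0.1
```

>>> {"method": "move_arm", "body": {"deltas": [[[0,0,0],[0.003,-0.01,0],1.0],[[0,0,0],[0.006,-0.019,0],1.0],[[0,0,0],[0.009,-0.029,0],1.0],[[0,0,0],[0.012,-0.038,0],1.0],[[0,0,0],[0.015,-0.048,0],1.0],[[0,0,0],[0.015,-0.048,0],1.0]]}}

```text
time: 15.3
tool_pos: [0.5622, -0.0208, 0.0742]
tcp_rot: [-1.861, -2.529, -0.002]
wrist_force: [-0.5, 5.3, 2.2]
width: -0.001
```

>>> {"method": "move_arm", "body": {"deltas": [[[0,0,0],[0.003,-0.01,0],1.0],[[0,0,0],[0.006,-0.019,0],1.0],[[0,0,0],[0.006,-0.019,0],1.0]]}}

```text
time: 15.68
tool_pos: [0.5628, -0.0227, 0.0742]
tcp_rot: [-1.861, -2.528, -0.002]
wrist_force: [-1.6, 4.7, 1.7]
width: 0.002
```

```bash
python3 st.py
```

```text
15.68 rest-frame xy mm [-53.59  -0.3 ] z 74.21 F [-5.  -0.2] 1.7 w 0.2
```

>>> {"method": "move_arm", "body": {"deltas": [[[0,0,0],[0.003,-0.01,0],1.0],[[0,0,0],[0.004,-0.014,0],1.0],[[0,0,0],[0.004,-0.014,0],1.0]]}}

```text
time: 16.05
tool_pos: [0.5631, -0.0239, 0.0742]
tcp_rot: [-1.861, -2.528, -0.002]
wrist_force: [-1.4, 7.1, 2.6]
width: 0.004
```

>>> {"method": "move_arm", "body": {"deltas": [[[0,0,0],[0.0015,-0.005,0],1.0],[[0,0,0],[0.0015,-0.005,0],1.0]]}}

```text
time: 16.3
tool_pos: [0.5632, -0.0243, 0.0742]
tcp_rot: [-1.86, -2.528, -0.002]
wrist_force: [-2.3, 6.1, 2.6]
width: -0.002
```

```bash
python3 st.py
```

```text
16.3 rest-frame xy mm [-51.91  -0.34] z 74.21 F [-6.5 -0.4] 2.6 w -0.2
```

>>> {"method": "move_arm", "body": {"deltas": [[[0,0,0],[0.0015,-0.005,0],1.0],[[0,0,0],[0.0015,-0.005,0],1.0]]}}

```text
time: 16.55
tool_pos: [0.5634, -0.0248, 0.0742]
tcp_rot: [-1.86, -2.528, -0.002]
wrist_force: [-2.4, 7.0, 2.0]
width: 0.002
```

>>> {"method": "move_arm", "body": {"deltas": [[[0,0,0],[0.0015,-0.005,0],1.0],[[0,0,0],[0.0015,-0.005,0],1.0]]}}

```text
time: 16.8
tool_pos: [0.5636, -0.0253, 0.0742]
tcp_rot: [-1.861, -2.528, -0.002]
wrist_force: [-1.5, 6.7, 1.7]
width: -0.001
```

```bash
python3 st.py
```

```text
16.8 rest-frame xy mm [-50.88  -0.29] z 74.25 F [-6.9  0.5] 1.7 w -0.1
```

>>> {"method": "move_arm", "body": {"deltas": [[[0,0,0],[0.0015,-0.005,0],1.0],[[0,0,0],[0.0015,-0.005,0],1.0]]}}

```text
time: 17.05
tool_pos: [0.5637, -0.0258, 0.0742]
tcp_rot: [-1.86, -2.528, -0.002]
wrist_force: [-1.5, 6.5, 2.5]
width: 0.002
```

>>> {"method": "move_arm", "body": {"deltas": [[[0,0,0],[0.001,-0.004,0],1.0],[[0,0,0],[0.001,-0.004,0],1.0]]}}

```text
time: 17.3
tool_pos: [0.5638, -0.0262, 0.0742]
tcp_rot: [-1.861, -2.528, -0.002]
wrist_force: [-2.1, 7.0, 2.0]
width: 0.001
```

```bash
python3 st.py
```

```text
17.3 rest-frame xy mm [-49.97  -0.32] z 74.23 F [-7.3  0. ] 2.0 w 0.1
```

>>> {"method": "move_arm", "body": {"deltas": [[[0,0,0],[0.001,-0.004,0],1.0],[[0,0,0],[0.001,-0.004,0],1.0]]}}

```text
time: 17.55
tool_pos: [0.5639, -0.0265, 0.0742]
tcp_rot: [-1.861, -2.528, -0.002]
wrist_force: [-1.2, 7.3, 2.4]
width: 0.002
```

>>> {"method": "move_arm", "body": {"deltas": [[[0,0,0],[0.001,-0.004,0],1.0],[[0,0,0],[0.001,-0.004,0],1.0]]}}

```text
time: 17.8
tool_pos: [0.5639, -0.0265, 0.0743]
tcp_rot: [-1.86, -2.528, -0.003]
wrist_force: [-3.3, 8.0, 1.8]
width: 0.004
```

```bash
python3 st.py
```

```text
17.8 rest-frame xy mm [-49.61  -0.29] z 74.25 F [-8.6 -0.8] 1.8 w 0.3
```

The rest has stopped moving and the force is rising: the tongue is nipped. A little more push, to about 10–11 N.

>>> {"method": "move_arm", "body": {"deltas": [[[0,0,0],[0.001,-0.003,0],1.0],[[0,0,0],[0.001,-0.003,0],1.0]]}}

```text
time: 18.05
tool_pos: [0.5639, -0.0265, 0.0742]
tcp_rot: [-1.86, -2.527, -0.003]
wrist_force: [-1.7, 9.2, 2.5]
width: 0.004
```

```bash
python3 st.py
```

```text
18.05 rest-frame xy mm [-49.59  -0.32] z 74.22 F [-9.3  1.1] 2.5 w 0.3
```

>>> {"method": "move_arm", "body": {"deltas": [[[0,0,0],[0.0005,-0.002,0],1.0],[[0,0,0],[0.0005,-0.002,0],1.0],[[0,0,0],[0.0005,-0.002,0],1.0]]}}

```text
time: 18.42
tool_pos: [0.5639, -0.0265, 0.0742]
tcp_rot: [-1.86, -2.527, -0.004]
wrist_force: [-2.3, 10.2, 2.7]
width: -0.001
```

```bash
python3 st.py
```

```text
18.43 rest-frame xy mm [-49.57  -0.31] z 74.25 F [-10.4   0.8] 2.7 w -0.1
```

>>> {"method": "move_arm", "body": {"deltas": [[[0,0,0],[-0.009,0.029,0],1.0],[[0,0,0],[-0.022,0.071,0],1.0],[[0,0,0],[-0.036,0.115,0],1.0],[[0,0,0],[-0.036,0.115,0.1],1.0],[[0,0,0],[-0.036,0.115,0.5],1.0],[[0,0,0],[-0.036,0.115,0.95],0.5],[[0,0,0],[-0.036,0.115,0.95],0.0],[[0,0,0],[-0.036,0.115,0.95],0.0]]}}

```text
time: 19.42
tool_pos: [0.5612, -0.0178, 0.1697]
tcp_rot: [1.861, 2.53, 0.0]
wrist_force: [0.7, -0.0, -0.5]
width: 0.5
```

>>> {"method": "move_arm", "body": {"deltas": [[[0,0,0],[0.1,-0.32,0.0],0.0],[[0,0,0],[0.19,-0.61,0.0],0.0],[[0,0,0],[0.19,-0.61,0.0],0.0],[[0,0,0],[0.19,-0.61,0.0],0.0]]}}

```text
time: 19.92
tool_pos: [0.579, -0.0782, 0.1677]
tcp_rot: [-1.86, -2.528, 0.002]
wrist_force: [0.9, -0.1, -1.2]
width: 0.496
```

```bash
python3 st.py; python3 - <<'E'
from h import *
p,d,ci=snap('wrist','w5.png'); X=wpts(d,ci)
cv2.imwrite('pics/w5c.png',cv2.resize(cv2.cvtColor(p[180:400,210:430],cv2.COLOR_RGB2BGR),None,fx=2.7,fy=2.7))
x=X.reshape(-1,3); yaw=np.deg2rad(-72.8); ex=np.array([np.cos(yaw),np.sin(yaw)]); ey=np.array([-ex[1],ex[0]])
G=(x[:,:2]-[.5789,-.0738])@np.c_[ex,ey]*1000
m=(abs(x[:,2]-.135)<.006)&(abs(G[:,0]-3)<20)&(abs(G[:,1])<15); print('gauge top',m.sum(),G[m].min(0),G[m].max(0),rect(x[m]),x[m,2].mean())
m=(abs(x[:,2]-.0893)<.004)&(G[:,0]<12)&(G[:,0]>-60)&(abs(G[:,1])<30); print('rest',m.sum(),G[m].min(0),G[m].max(0),rect(x[m]))
E
```

```text
19.93 rest-frame xy mm [ 4.22 -1.23] z 167.69 F [0.3 0.8] -1.2 w 42.2
gauge top 1145 [ -6.03505742 -11.95563928] [10.50098534 13.37003704] (array([580.2, -75.7]), array([25.3, 16.5]), 17.1) 0.13531400064611904
rest 3806 [-39.88075302 -24.76371462] [10.55643711 26.03920151] (array([575.2, -59.6]), array([50.8, 50.4]), 17.2)
```

View pics/w5c.png

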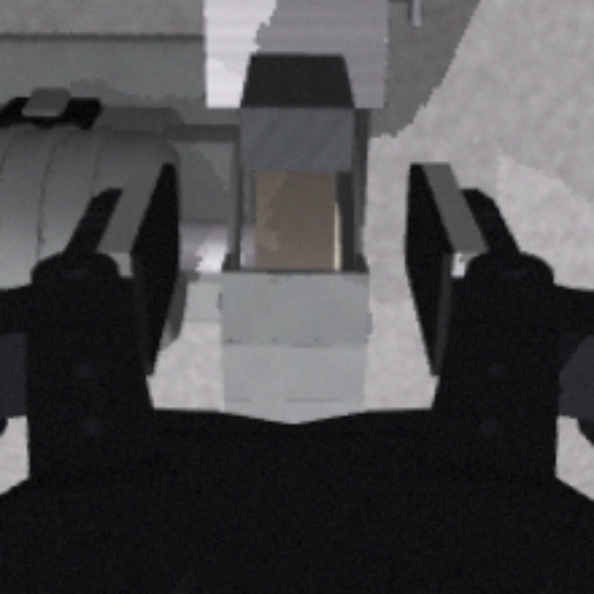

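The nipped gauge is upright in the right place, crop (300,130). Its front matches the rest edge to within 0.1 mm. I descend and grip it again.

>>> {"method": "move_arm", "body": {"deltas": [[[0,0,0],[0.004,0.011,-0.2],0.0],[[0,0,0],[0.004,0.011,-0.4],0.0],[[0,0,0],[0.004,0.011,-0.6],0.0],[[0,0,0],[0.004,0.011,-0.7],0.0],[[0,0,0],[0.004,0.011,-0.7],0.2],[[0,0,0],[0.004,0.011,-0.7],0.33],[[0,0,0],[0.004,0.011,-0.7],0.33]]}}

```text
time: 20.85
tool_pos: [0.5812, -0.0777, 0.1002]
tcp_rot: [1.861, 2.53, 0.001]
wrist_force: [0.3, -0.1, -0.0]
width: 0.334
```

```bash
python3 st.py
```

```text
20.85 rest-frame xy mm [4.42 1.05] z 100.19 F [0.2 0.2] -0.0 w 28.4
```

>>> {"method": "move_arm", "body": {"deltas": [[[0,0,0],[-0.0175,0.006,-0.02],0.33],[[0,0,0],[-0.0175,0.006,-0.026],0.33],[[0,0,0],[-0.0175,0.006,-0.026],0.33]]}}

```text
time: 21.22
tool_pos: [0.5788, -0.0769, 0.0967]
tcp_rot: [1.861, 2.531, 0.0]
wrist_force: [0.3, -0.9, -1.1]
width: 0.33
```

>>> {"method": "move_arm", "body": {"deltas": [[[0,0,0],[0,0,0],0.45],[[0,0,0],[0,0,0],0.6],[[0,0,0],[0,0,0],0.6],[[0,0,0],[0,0,0],0.6]], "grip_force": 40}}

```text
time: 21.72
tool_pos: [0.5792, -0.0768, 0.0969]
tcp_rot: [1.861, 2.53, 0.001]
wrist_force: [1.1, 1.7, 1.6]
width: 0.296
```

```bash
python3 st.py
```

```text
21.73 rest-frame xy mm [ 2.94 -0.61] z 96.94 F [-1.3  1.6] 1.6 w 25.1
```

>>> {"method": "move_arm", "body": {"deltas": [[[0,0,0],[0,0,0.01],0.6],[[0,0,0],[0,0,0.02],0.6]]}}

```text
time: 21.98
tool_pos: [0.5784, -0.077, 0.0978]
tcp_rot: [-1.861, -2.53, 0.001]
wrist_force: [2.9, 0.3, -6.4]
width: 0.297
```

>>> {"method": "move_arm", "body": {"deltas": [[[0,0,0],[0,0,0.01],0.6],[[0,0,0],[0,0,0.02],0.6]]}}

```text
time: 22.22
tool_pos: [0.5777, -0.0773, 0.0999]
tcp_rot: [-1.86, -2.529, 0.003]
wrist_force: [1.8, -1.2, -6.4]
width: 0.301
```

```bash
python3 st.py
```

```text
22.23 rest-frame xy mm [ 2.94 -2.17] z 99.88 F [1.7 1.4] -6.4 w 25.6
```

>>> {"method": "move_arm", "body": {"deltas": [[[0,0,0],[0,0,0.01],0.6],[[0,0,0],[0,0,0.02],0.6],[[0,0,0],[0,0,0.03],0.6]]}}

```text
time: 22.6
tool_pos: [0.5782, -0.077, 0.1035]
tcp_rot: [-1.861, -2.53, 0.001]
wrist_force: [-0.5, -2.4, -6.6]
width: 0.299
```

>>> {"method": "move_arm", "body": {"deltas": [[[0,0,0],[0,0,0.01],0.6],[[0,0,0],[0,0,0.02],0.6],[[0,0,0],[0,0,0.03],0.6]]}}

```text
time: 22.98
tool_pos: [0.5789, -0.0768, 0.1068]
tcp_rot: [1.861, 2.531, 0.0]
wrist_force: [0.7, -0.3, -5.4]
width: 0.299
```

>>> {"method": "move_arm", "body": {"deltas": [[[0,0,0],[0,0,0.005],0.6],[[0,0,0],[0,0,0.005],0.6],[[0,0,0],[0,0,0.005],0.6]]}}

```text
time: 23.35
tool_pos: [0.579, -0.0769, 0.1073]
tcp_rot: [1.861, 2.531, 0.0]
wrist_force: [-0.1, -1.0, -5.3]
width: 0.299
```

```bash
python3 st.py
```

```text
23.35 rest-frame xy mm [ 2.94 -0.85] z 107.34 F [ 0.9 -0.4] -5.3 w 25.4
```

Drag upwards is clear: Fz -5.3 to -6.6 N against a free weight of about -1.6 N. Now back down.

>>> {"method": "move_arm", "body": {"deltas": [[[0,0,0],[0,0,-0.01],0.6],[[0,0,0],[0,0,-0.02],0.6],[[0,0,0],[0,0,-0.03],0.6]]}}

```text
time: 23.72
tool_pos: [0.5799, -0.0766, 0.1053]
tcp_rot: [1.861, 2.529, 0.003]
wrist_force: [-1.4, 2.4, 2.6]
width: 0.298
```

>>> {"method": "move_arm", "body": {"deltas": [[[0,0,0],[0,0,-0.01],0.6],[[0,0,0],[0,0,-0.02],0.6],[[0,0,0],[0,0,-0.03],0.6]]}}

```text
time: 24.1
tool_pos: [0.5794, -0.0768, 0.1014]
tcp_rot: [1.861, 2.53, 0.001]
wrist_force: [0.0, 2.5, 3.1]
width: 0.295
```

>>> {"method": "move_arm", "body": {"deltas": [[[0,0,0],[0,0,-0.01],0.6],[[0,0,0],[0,0,-0.02],0.6],[[0,0,0],[0,0,-0.03],0.6]]}}

```text
time: 24.48
tool_pos: [0.5787, -0.077, 0.098]
tcp_rot: [-1.861, -2.53, 0.0]
wrist_force: [-0.6, 1.6, 2.2]
width: 0.299
```

```bash
python3 st.py
```

```text
24.48 rest-frame xy mm [ 2.95 -1.14] z 97.98 F [-1.7 -0.1] 2.2 w 25.4
```

>>> {"method": "move_arm", "body": {"deltas": [[[0,0,0],[0,0,-0.01],0.6],[[0,0,0],[0,0,-0.015],0.6],[[0,0,0],[0,0,-0.015],0.6]]}}

```text
time: 24.85
tool_pos: [0.5786, -0.077, 0.0969]
tcp_rot: [-1.861, -2.53, 0.001]
wrist_force: [-1.5, 1.5, 5.5]
width: 0.293
```

```bash
python3 st.py
```

```text
24.85 rest-frame xy mm [ 2.98 -1.23] z 96.93 F [-1.9 -1. ] 5.5 w 24.9
```

>>> {"method": "move_arm", "body": {"deltas": [[[0,0,0],[0,0,-0.005],0.6],[[0,0,0],[0,0,-0.005],0.6]]}}

```text
time: 25.1
tool_pos: [0.5787, -0.077, 0.0969]
tcp_rot: [-1.861, -2.53, 0.001]
wrist_force: [-2.3, 2.0, 7.5]
width: 0.299
```

```bash
python3 st.py
```

```text
25.1 rest-frame xy mm [ 2.97 -1.17] z 96.89 F [-2.6 -1.6] 7.5 w 25.4
```

Seated again: z hard-stopped at 0.0969 with the force rising. I draw it straight out, slowly until the tongue clears.

>>> {"method": "move_arm", "body": {"deltas": [[[0,0,0],[0,0,0.015],0.6],[[0,0,0],[0,0,0.03],0.6],[[0,0,0],[0,0,0.05],0.6],[[0,0,0],[0,0,0.07],0.6],[[0,0,0],[0,0,0.09],0.6],[[0,0,0],[0,0,0.11],0.6],[[0,0,0],[0,0,0.13],0.6],[[0,0,0],[0,0,0.15],0.6],[[0,0,0],[0,0,0.17],0.6],[[0,0,0],[0,0,0.19],0.6],[[0,0,0],[0,0,0.21],0.6],[[0,0,0],[0,0,0.23],0.6],[[0,0,0],[0,0,0.25],0.6],[[0,0,0],[0,0,0.27],0.6],[[0,0,0],[0,0,0.29],0.6],[[0,0,0],[0,0,0.31],0.6],[[0,0,0],[0,0,0.33],0.6],[[0,0,0],[0,0,0.36],0.6],[[0,0,0],[0,0,0.42],0.6],[[0,0,0],[0,0,0.5],0.6]]}}

```text
time: 27.6
tool_pos: [0.5787, -0.0769, 0.1465]
tcp_rot: [-1.861, -2.53, 0.0]
wrist_force: [0.2, -0.2, -2.0]
width: 0.303
```

>>> {"method": "move_arm", "body": {"deltas": [[[0,0,0],[0,0,0.25],0.6],[[0,0,0],[0,0,0.5],0.6],[[0,0,0],[0,0,0.5],0.6],[[0,0,0],[0,0,0.5],0.6]]}}

```text
time: 28.1
tool_pos: [0.5784, -0.0769, 0.1956]
tcp_rot: [-1.861, -2.53, 0.001]
wrist_force: [-0.1, 0.0, -1.1]
width: 0.298
```

```bash
python3 st.py; python3 - <<'E'
from h import *
s=status.read_state(); r=s['tcp_rot']; print(s['tool_pos'],2*np.degrees(np.arctan2(r[1],r[0]))%360)
for n in ('top','scene'):
    p,d,ci=snap(n,n+'1.png'); X=pts(d,ci); h=cv2.cvtColor(p,cv2.COLOR_RGB2HSV).astype(int)
    u0=(slice(170,225),slice(370,425)) if n=='top' else (slice(200,255),slice(195,270))
    x=X[u0].reshape(-1,3); hh=h[u0].reshape(-1,3); m=(abs(x[:,2]-.089)<.005)&(hh[:,1]<40)&(hh[:,2]>110); print(n,m.sum(),rect(x[m]))
E
```

```text
28.1 rest-frame xy mm [ 2.77 -1.4 ] z 195.55 F [-0.1 -0.1] -1.1 w 25.3
[ 0.57838087 -0.07685999  0.19555262] 107.3239391927873
top 376 (array([572.3, -61.1]), array([49.8, 49.9]), 17.4)
scene 530 (array([574.5, -61.2]), array([53.6, 51.9]), 16.0)
```

The rest is now about 11.4 mm further in and has stayed where it was set. I carry the gauge back to the block.

>>> {"method": "move_arm", "body": {"deltas": [[[0,0,-0.03],[-0.03,0.3,0.05],0.6],[[0,0,-0.06],[-0.07,0.6,0.05],0.6],[[0,0,-0.096],[-0.11,1.0,0.05],0.6]]}}

```text
time: 28.58
tool_pos: [0.567, 0.0235, 0.1998]
tcp_rot: [-2.05, -2.379, 0.002]
wrist_force: [0.4, 0.1, -2.2]
width: 0.298
```

>>> {"method": "move_arm", "body": {"deltas": [[[0,0,0],[-0.03,0.4,0],0.6],[[0,0,0],[-0.07,0.7,0],0.6],[[0,0,0],[-0.11,1.0,0],0.6]]}}

```text
time: 28.95
tool_pos: [0.5557, 0.1241, 0.1996]
tcp_rot: [-2.045, -2.382, 0.003]
wrist_force: [0.3, 0.6, -1.2]
width: 0.295
```

>>> {"method": "move_arm", "body": {"deltas": [[[0,0,0],[-0.03,0.25,0],0.6],[[0,0,0],[-0.05,0.42,0],0.6],[[0,0,0],[-0.05,0.42,-0.3],0.6],[[0,0,0],[-0.05,0.42,-0.6],0.6],[[0,0,0],[-0.05,0.42,-0.9],0.6],[[0,0,0],[-0.05,0.42,-0.98],0.6],[[0,0,0],[-0.05,0.42,-0.98],0.6],[[0,0,0],[-0.05,0.42,-0.98],0.6],[[0,0,0],[-0.05,0.42,-0.98],0.6]]}}

```text
time: 30.08
tool_pos: [0.553, 0.1653, 0.1048]
tcp_rot: [2.046, 2.382, 0.003]
wrist_force: [-0.3, -0.6, -1.6]
width: 0.299
```

```bash
python3 - <<'E'
from h import *
s=status.read_state(); r=s['tcp_rot']; print(s['tool_pos'],2*np.degrees(np.arctan2(r[1],r[0]))%360,s['wrist_force'])
for n in ('scene','top'):
    p,d,ci=snap(n,n+'2.png')
p=cv2.imread('pics/scene2.png')[130:240,290:400]; cv2.imwrite('pics/s2c.png',cv2.resize(p,None,fx=5,fy=5,interpolation=cv2.INTER_CUBIC))
E
```

```text
[0.55297546 0.16533666 0.10475305] 98.6792993174665 [-0.29702065 -0.56013857 -1.58575586]
```

>>> {"method": "move_arm", "body": {"deltas": [[[0,0,0],[0,0,0],0.6],[[0,0,0],[0,0,0],0.6]]}}

```text
time: 30.42
tool_pos: [0.5519, 0.1651, 0.1033]
tcp_rot: [2.047, 2.383, 0.0]
wrist_force: [0.2, 0.7, -2.8]
width: 0.295
```

View pics/s2c.png

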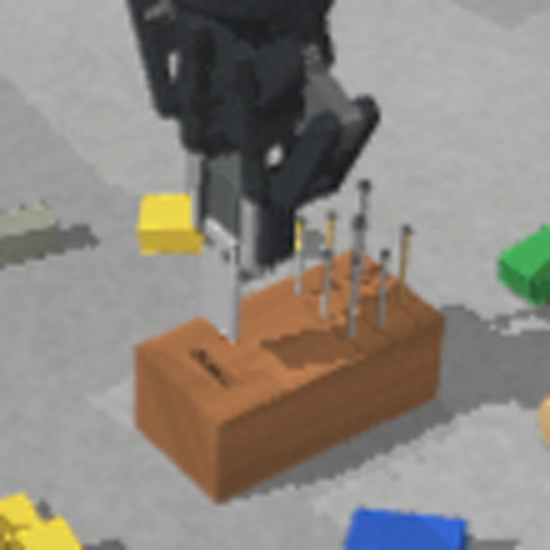

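The tongue, crop (225,285), hangs just above the slot (212,365) with the gauge parallel to the block. I lower it.

>>> {"method": "move_arm", "body": {"deltas": [[[0,0,0],[0,0,-0.04],0.6],[[0,0,0],[0,0,-0.08],0.6],[[0,0,0],[0,0,-0.12],0.6],[[0,0,0],[0,0,-0.16],0.6],[[0,0,0],[0,0,-0.2],0.6],[[0,0,0],[0,0,-0.24],0.6],[[0,0,0],[0,0,-0.26],0.6],[[0,0,0],[0,0,-0.26],0.6]]}}

```text
time: 31.42
tool_pos: [0.5517, 0.165, 0.077]
tcp_rot: [-2.047, -2.383, 0.0]
wrist_force: [0.5, -1.2, -0.7]
width: 0.303
```

```bash
python3 st.py
```

```text
31.43 rest-frame xy mm [-236.2    44.63] z 76.97 F [1.3 0.2] -0.7 w 25.8
```

Now 6 mm into the slot with no resistance. I continue to the seat.

>>> {"method": "move_arm", "body": {"deltas": [[[0,0,0],[0,0,-0.04],0.6],[[0,0,0],[0,0,-0.08],0.6],[[0,0,0],[0,0,-0.12],0.6],[[0,0,0],[0,0,-0.16],0.6],[[0,0,0],[0,0,-0.2],0.6],[[0,0,0],[0,0,-0.22],0.6],[[0,0,0],[0,0,-0.225],0.6],[[0,0,0],[0,0,-0.225],0.6]]}}

```text
time: 32.42
tool_pos: [0.552, 0.1651, 0.0548]
tcp_rot: [2.047, 2.383, 0.0]
wrist_force: [0.6, 0.5, -1.6]
width: 0.3
```

>>> {"method": "move_arm", "body": {"deltas": [[[0,0,0],[0,0,-0.01],0.6],[[0,0,0],[0,0,-0.015],0.6],[[0,0,0],[0,0,-0.015],0.6]]}}

```text
time: 32.8
tool_pos: [0.5518, 0.1651, 0.0532]
tcp_rot: [-2.047, -2.383, 0.0]
wrist_force: [0.0, 0.1, -1.8]
width: 0.296
```

```bash
python3 st.py
```

```text
32.8 rest-frame xy mm [-236.21   44.75] z 53.19 F [-0.1  0.1] -1.8 w 25.2
```

>>> {"method": "move_arm", "body": {"deltas": [[[0,0,0],[0,0,-0.005],0.6],[[0,0,0],[0,0,-0.005],0.6],[[0,0,0],[0,0,-0.005],0.6]]}}

```text
time: 33.17
tool_pos: [0.5519, 0.1651, 0.0529]
tcp_rot: [2.047, 2.383, 0.0]
wrist_force: [-0.7, -0.2, 0.9]
width: 0.296
```

```bash
python3 st.py
```

```text
33.17 rest-frame xy mm [-236.23   44.84] z 52.94 F [ 0.  -0.7] 0.9 w 25.1
```

Contact at exactly the expected seat (0.0529). I release and rise clear.

>>> {"method": "move_arm", "body": {"deltas": [[[0,0,0],[0,0,0],0.5],[[0,0,0],[0,0,0],0.4],[[0,0,0],[0,0,0],0.2],[[0,0,0],[0,0,0],0.0],[[0,0,0],[0,0,0],-0.2],[[0,0,0],[0,0,0.05],-0.2],[[0,0,0],[0,0,0.2],-0.2],[[0,0,0],[0,0,0.5],-0.2],[[0,0,0],[0,0,1.0],-0.2],[[0,0,0],[0,0,1.0],-0.2]]}}

```text
time: 34.42
tool_pos: [0.5561, 0.1662, 0.1595]
tcp_rot: [2.042, 2.378, 0.015]
wrist_force: [0.1, -0.4, 0.4]
width: 0.603
```

>>> {"method": "move_arm", "body": {"deltas": [[[0,0,0],[-0.1,-0.8,0.8],-0.2],[[0,0,0],[-0.1,-0.8,0.8],-0.2],[[0,0,0],[-0.1,-0.8,0.8],-0.2],[[0,0,0],[-0.1,-0.8,0.8],-0.2]]}}

```text
time: 34.92
tool_pos: [0.5414, 0.0852, 0.2323]
tcp_rot: [-2.047, -2.382, -0.0]
wrist_force: [-0.3, 0.2, -0.6]
width: 0.595
```

```bash
python3 - <<'E'
from h import *
s=status.read_state(); print(s['time'],s['tool_pos'],s['wrist_force'])
p,d,ci=snap('wrist','w9.png'); X=wpts(d,ci); h=cv2.cvtColor(p,cv2.COLOR_RGB2HSV).astype(int)
x=X.reshape(-1,3); hh=h.reshape(-1,3)
near=np.hypot(x[:,0]-.546,x[:,1]-.194)<.075
m=near&(abs(x[:,2]-.045)<.004)&(hh[:,1]>90); print('wood',rect(x[m]))
m=(np.hypot(x[:,0]-.551,x[:,1]-.164)<.025)&(abs(x[:,2]-.091)<.006); print('gauge',m.sum(),rect(x[m]),x[m,2].mean())
snap('top','top9.png')
a,_,_=snap('scene','scene9.png'); cv2.imwrite('pics/s9c.png',cv2.resize(cv2.cvtColor(a[140:310,120:420],cv2.COLOR_RGB2BGR),None,fx=2.6,fy=2.6,interpolation=cv2.INTER_CUBIC))
for n in ('top','scene'):
    p,d,ci=load(n+'9.png'); X=pts(d,ci); h=cv2.cvtColor(p,cv2.COLOR_RGB2HSV).astype(int)
    u0=(slice(170,225),slice(370,425)) if n=='top' else (slice(200,255),slice(195,270))
    x=X[u0].reshape(-1,3); hh=h[u0].reshape(-1,3); m=(abs(x[:,2]-.089)<.005)&(hh[:,1]<40)&(hh[:,2]>110); print(n,'rest',m.sum(),rect(x[m]))
E
```

```text
34.925 [0.54142723 0.08517343 0.23229991] [-0.33060483  0.24683802 -0.62702423]
wood (array([547.9, 195.5]), array([ 60.4, 120.4]), 8.6)
gauge 487 (array([553., 165.]), array([24.9, 15.8]), 9.7) 0.09156130688813041
top rest 267 (array([573.2, -65.2]), array([49.1, 42.8]), 17.8)
scene rest 523 (array([574.3, -60.6]), array([53.6, 51.6]), 18.5)
```

View pics/s9c.png

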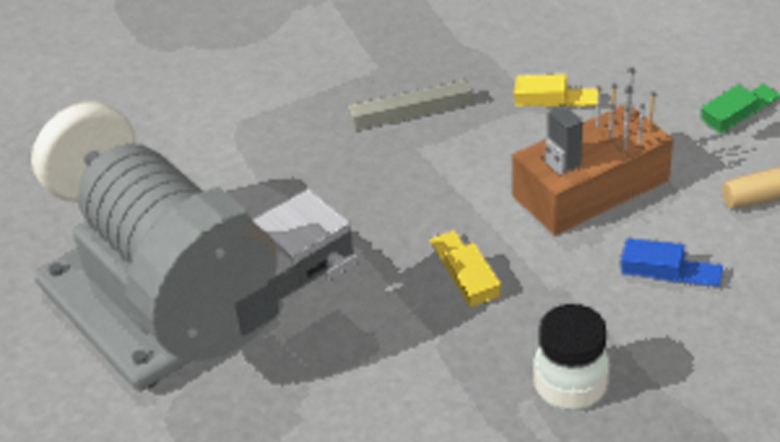

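The gauge is upright in its slot (crop 563,140), the rest is against the stone side as set (300,225), and the bystanders are untouched. Handing in.

```bash
python3 -c "
from workcell import order; print(order.finish_job())"
```

```text
the job is handed in; nothing more can be done
None
```

The tool rest is set to the stone with the 3 mm gauge, the gauge is back in its slot in the block, and the job was handed in at about 35 s. No verdict was reported.

- **Setting the rest:** I stood the gauge on the rest with its tongue in the gap, then pushed the rest in about 11 mm with shut fingers. It stopped on the nipped tongue, and I finished at about 10.4 N of push.
- **Feeling the fit:** Drawing the gauge up 10 mm read -5.3 to -6.6 N, against about -1.6 N hanging free. Sliding it back down read +2.2 to +3.1 N. That is roughly 4 to 5 N of drag each way, at or just above the 2 to 4 N you gave. The gauge sat at the same height again (z 0.0969), so no second push was needed.
- **Sideways drift:** During the draw the gauge strayed up to about 1.5 mm along the stone's width.
- **Last checks:**
  - The gauge is upright in its slot, within about 0.5 mm of where it started.
  - After the draw-out, both fixed cameras showed the rest shifted about 11 mm.
  - At the last look the scene camera agreed. The top camera's reading was 4 mm off in y, most likely because the arm partly hid the rest (only 43 mm of its 50 mm length seen).
  - I saw no change to the jar or dressing stick. The hammer was only partly in the last picture I viewed.

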